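# Pull a peeling machine's guard shut with the hook pole

### The job

Take the hook pole from its rubber mat, thread its hook into the ring on the raised guard of the bench-top peeling machine and pull the guard fully down. Then unhook, leaving the guard fully shut, stand the pole upright on its handle back on the mat and let go. Move the guard only with the pole, never with the gripper or arm, and leave the tub, roller, brush and basket where they are.

Things in the scene. Friction and masses are not known exactly. Their poses are not given: they have to be found in the camera images.
- pole_grip (a point): Centre of the pole's handle, a white block 75 long (x), 28 wide (y), 50 mm high (z), standing on the mat on its underside 25 mm below this point. A steel rod 8 mm thick leaves its +x end 9 mm above this point's height and runs along +x to the hook; y is left, z up. The pole weighs 160 to 260 g and balances 15 mm along +x. Grip the handle across its 28 mm.
- pole_hook (a point): Middle of the hook's crossbar: 165 mm along +x, 18 mm along +y and 9 mm above pole_grip, same axes. The 8 mm rod ends there, turns square to the left (+y) in a crossbar 36 mm long between axes (18 mm either side of this point), then turns down in a lip whose end is 18 mm below the crossbar's axis.
- ring (a point): Centre of the upright steel ring in front of the guard: inner diameter 44, wire 5 mm; its hole runs along y, level and parallel to the guard. x points away from the robot through the guard, z up. A 10 mm lug joins its +x side to the guard's top rail, 35 mm below and 45 mm beyond this point. Clear for 90 mm to either side. It moves up and down with the guard.
- guard (a joint): Height of the guard above shut, m: 0 shut against a stop, 0.135 fully raised; starts 0.10 to 0.13. A steel-framed clear pane 200 wide, 100 mm high that slides between two 290 mm high columns. Friction holds it where it is left: 2 N pulls it down, 7 N lifts it. Shut, the ring's centre is 177 mm above the work surface.
- machine: Fixed stainless bench-top machine: bed 220 deep (x), 280 wide (y), 40 mm high, rollers and a motor box behind the guard. Origin: centre of the bed's underside; x away from the robot, y left. Guard's plane at x = -60 mm, ring at x = -105, y = 0; columns at y = -115 and 115 mm.
- mat: Fixed black rubber mat on the work surface, 160 mm (x) by 140 mm (y), 4 mm thick; origin at the centre of its underside. The pole's handle stands on it at the start, the rod reaching out over the mat's far edge.
- roller: Loose spare white plastic roller, 52 mm across, 40 mm high, beyond the machine's left side; origin at its underside. Not to be moved.
- tub: Loose grey plastic jar, 60 mm across, 100 mm high, left of the machine; origin at its underside. Not to be moved.
- brush: Loose scrubbing brush lying on its bristles, 50 x 110 mm, 38 mm high, in front of the machine near the robot; origin at its underside. Not to be moved.
- basket: Loose blue round basket of carrots, 190 mm across, 70 mm high, right of the mat; origin at its underside. Not to be moved.
There are look-alikes about, which are no part of the job. What is shaped like the part that bears pole_grip but brown or red is not meant.

How it is judged:
By the outcome, as a careful person would: the job done as asked, in the order asked, and still so for the second after the job is handed in, with the robot touching nothing.
It also fails if it takes over 67 s, if anything falls off the work surface, if the arm or the gripper's body presses on something with over 40 N, if the wrist force passes 120 N, or if a joint passes its speed limit or range.

### The arm

A 7-joint arm with a two-finger parallel gripper is mounted at the origin on the work surface. World frame = base frame: x ahead of the robot, y to its left, z up, the work surface at z = 0. Lengths are in m, angles in rad, forces in N, time in s.
With the tool pointing down it reaches from about 0.4 to 0.875 m from the base axis. Payload 19.3 kg.
Tool frame: the origin (TCP) lies midway between the tips of the shut fingers; the grasp point (between the pads) lies 19 mm behind it; z points along the fingers, y is the line along which they close (so a half turn about z gives the same grasp; the last joint's range is limited). The gripper opens to 85 mm and grips with 20 to 120 N. Pads are 22 mm wide; open, the fingers measure 114 mm over their backs; the gripper's body (76 mm by 85 mm) begins 54 mm behind the grasp point. The pads swing forward as they close: fully open they stand 13 mm farther back than shut.
Start: joints at [-1.291, 0.521, -0.036, 1.599, 0.021, 1.021, -0.113], TCP at [0.214, 0.587, 0.231] pointing down, gripper open.
Joint ranges: [-2.91, 2.91], [-0.3, 2.13], [-1.5, 1.42], [0.17, 2.43], [-1.26, 4.41], [0.16, 1.93], [-2.52, 2.52]. Speed limits (rad/s): [1.89, 1.89, 2.39, 2.39, 3.01, 3.01, 3.01].

### API

Orientations are given as [roll, pitch, yaw] about the fixed x, y, z axes, in that order (R = Rz(yaw) Ry(pitch) Rx(roll)).
In Python, from workcell import telemetry, grab_frame, calibration, bot, outline_of, landmark_of gives the robot as it stands. The module is installed in compiled form; this text tells all that it offers.
- The arm moves only by the shell command python3 -m inch 'ROWS' [FORCE]. ROWS is JSON, a list of rows, each a list of 7 numbers: the shift along the tool's x, y, z in m, then the turn, a rotation vector about the tool's x, y, z in rad, then the closure, from 0 (fully open) to 1 (shut). A call has 1 to 5 rows; each row shifts and turns the commanded pose from where the row before left it, along the tool's axes as they then stand; what a row does not reach is not made up. A row lasts 1/10 s, in which the tool goes at most 50 mm and 8.59 degrees, less where a joint would pass 70% of its speed; a pose out of reach is approached as far as the arm can. A call is refused whole if a number of a shift passes 0.05 or a number of a turn 0.15, either way. A call with a gripper value outside its range is refused whole. The fingers move at their own pace and stop on an object; FORCE is the grip in N (left out, the last holds). Time passes only in rows, so rows that do not move let the fingers close. It gives the time, the measured TCP pose, the force, the opening and the grip force at its end, in the units of the state.
- telemetry.observe(): the state, without advancing time (a new reading comes with each control period).
- grab_frame(name): name is "side" or "top"; returns the picture (480x640x3 uint8, red, green, blue); there is no depth.
- calibration(name): a dict with "fovy" (degrees; the focal length in pixels is half the picture's height over the tangent of half this angle, whatever the lens; pixels are square), "cx", "cy" (the principal point, pixels), "pose" (4x4, takes a point from camera to world coordinates). Camera axes: x right, y down, z forward; pixel columns grow to the right and rows downward; lengths in m; the calibration is good to about 2 mm. A picture is of the moment at which its call begins. calibration takes no time and is no camera call.
- bot.job_done(): hands the job in; it is judged then, once.
Trained networks look in the newest picture that a camera, given by its name, has taken for a name from the list of things; names that differ only in an ending like _2 or _b are one class to them, and where a whole thing is asked for, a point or a joint stands for the part that bears it (a point fixed in the world has none). Each returns a list of dicts, best first, with "score" (0 to 1); they miss things now and then, are a little off and sometimes report something else, mostly with a low value. They report only what shows in the picture. A call takes as long as a camera call. They do not tell look-alikes from the thing itself.
- outline_of(label, camera): "region" (480x640 bool, what is visible of it) and "rect" ([left, top, right, bottom] in pixels, round what is visible of it).
- landmark_of(label, camera): "xy" ([column, row] in pixels: a listed point, or the origin of a listed thing).
The state is a dict: "clock": time; "qpos": joint angles; "qd": joint speeds; "joint_efforts": joint torques, N m; "position": TCP position; "tool_rot": TCP orientation; "force": force on the tool from outside, world axes, zero at the start; "moment": the same for the moment, N m; "grip_width": finger opening in m; "finger_force": force on a finger pad.
Only numpy, scipy, OpenCV 4.12 (cv2) and the standard library are available. Lean on these libraries where they do the work, as an engineer would, in place of code of your own. Each camera call takes 0.05 s, during which the arm holds its last target. There are 200 camera calls.

## Working session

There is one attempt and no reset: what is moved stays moved. The work goes in short steps, Python scripts to look and compute and a shell command to move; the robot and the scene stay as the last step left them, time stands still between calls to the robot, and variables do not carry over. Pictures are saved under pics/ and viewed, at most 10 in all, crops included, and the job is handed in when it is done.

```bash
mkdir -p pics; cat > h.py <<'E'
import numpy as np,cv2
from workcell import telemetry,grab_frame,calibration,bot,outline_of,landmark_of
from scipy.spatial.transform import Rotation as R
def save(cam,name,crop=None,s=1):
    f=grab_frame(cam); g=f
    if crop: l,t,r,b=crop; g=f[t:b,l:r]
    g=cv2.resize(g,None,fx=s,fy=s,interpolation=cv2.INTER_CUBIC)
    cv2.imwrite('pics/'+name,g[:,:,::-1]); return f
def K(c): return 240/np.tan(np.radians(c['fovy'])/2)
def ray(cam,xy):
    c=calibration(cam);f=K(c);T=np.array(c['pose'])
    d=T[:3,:3]@np.array([(xy[0]-c['cx'])/f,(xy[1]-c['cy'])/f,1]);return T[:3,3],d/np.linalg.norm(d)
def atz(cam,xy,z):
    o,d=ray(cam,xy);return o+d*(z-o[2])/d[2]
def tri(a,b):
    (o,d),(p,e)=ray('top',a),ray('side',b)
    s=np.linalg.lstsq(np.c_[d,-e],p-o,rcond=None)[0];x,y=o+s[0]*d,p+s[1]*e
    return (x+y)/2,np.linalg.norm(x-y)
def proj(cam,p):
    c=calibration(cam);T=np.array(c['pose']);q=T[:3,:3].T@(np.array(p)-T[:3,3]);return K(c)*q[:2]/q[2]+[c['cx'],c['cy']]
E
python3 - <<'E'
from h import *
np.set_printoptions(precision=3,suppress=True)
a=save('top','t0.png');b=save('side','s0.png')
cv2.imwrite('pics/both.png',cv2.resize(np.hstack([a,b])[:,:,::-1],(800,300),interpolation=cv2.INTER_AREA))
print(telemetry.observe())
for n in ['pole_grip','pole_hook','ring','machine','mat','tub','roller','brush','basket']:
  for c in ['top','side']:
    print(n,c,[(np.round(d['xy'],1),round(d['score'],2)) for d in landmark_of(n,c)][:4])
for c in ['top','side']: x=calibration(c);print(c,x['fovy'],np.array(x['pose']))
E
```

```text
{'clock': 0.1, 'qpos': array([-1.291,  0.522, -0.036,  1.6  ,  0.021,  1.021, -0.113]), 'qd': array([ 0.001, -0.001, -0.   , -0.001, -0.001,  0.001, -0.001]), 'joint_efforts': array([  0.004, -92.848,   1.984, -37.054,   0.018,   0.005,  -0.   ]), 'position': array([0.214, 0.587, 0.231]), 'tool_rot': array([-3.141,  0.   ,  2.792]), 'force': array([0.239, 0.33 , 0.071]), 'moment': array([-0.019,  0.027,  0.025]), 'finger_force': 0.0, 'grip_width': 0.08520897238659947}
pole_grip top [(array([374.1, 147.3]), 0.81), (array([481.1, 304.7]), 0.78), (array([396. , 353.6]), 0.77), (array([192.4, 313.3]), 0.58)]
pole_grip side [(array([361.6, 317.5]), 0.97), (array([241.5, 338.5]), 0.77), (array([318.1, 393. ]), 0.73), (array([242.6, 211.8]), 0.61)]
pole_hook top [(array([228.2, 264.3]), 0.9), (array([537.4, 306.9]), 0.86), (array([419.1, 102. ]), 0.81), (array([421. , 295.1]), 0.57)]
pole_hook side [(array([350.9, 461.2]), 0.95), (array([496.4, 290.6]), 0.94), (array([309.4, 338. ]), 0.9), (array([287.9, 217.8]), 0.77)]
ring top [(array([270.6, 160.4]), 0.61)]
ring side [(array([368.4, 154.
[... 242 characters left out ...]
 [(array([359. , 325.7]), 0.77)]
tub top []
tub side [(array([286.3, 190.3]), 0.73)]
roller top [(array([141.6, 182.3]), 0.69), (array([487.1, 207.8]), 0.66)]
roller side [(array([330.3, 179.5]), 0.72)]
brush top [(array([288.6, 268.5]), 0.77), (array([488.9, 208.9]), 0.57)]
brush side [(array([295.7, 258.2]), 0.96)]
basket top [(array([488.1, 208.3]), 0.65)]
basket side [(array([440.9, 388.2]), 0.66)]
top 44.21664392789673 [[-0.013 -0.996  0.089  0.332]
 [-1.     0.013 -0.001 -0.02 ]
 [ 0.    -0.089 -0.996  1.632]
 [ 0.     0.     0.     1.   ]]
side 53.30994767496115 [[ 0.94  -0.201  0.277  0.094]
 [-0.342 -0.542  0.768 -1.05 ]
 [-0.004 -0.816 -0.578  0.898]
 [ 0.     0.     0.     1.   ]]
```

View pics/t0.png

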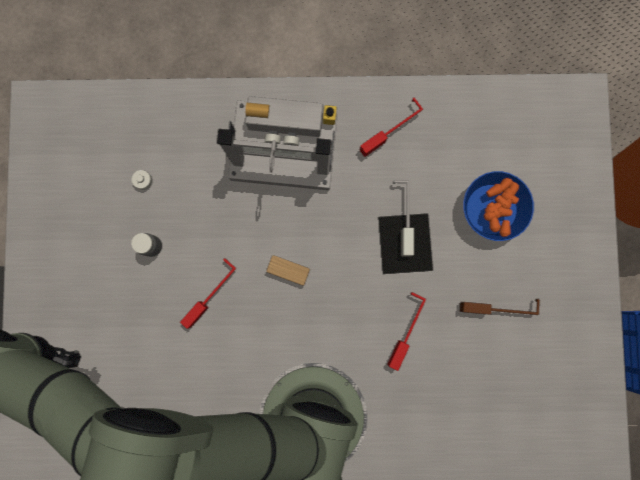

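View pics/s0.png

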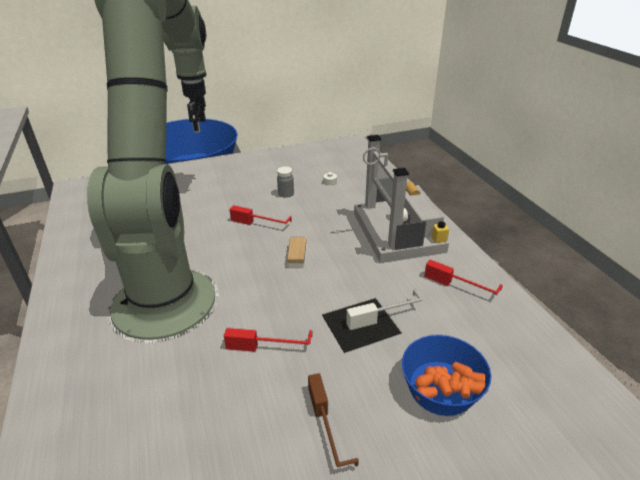

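The white handle on the black mat is at top (407,241) / side (362,317), with its hook at top (400,184) / side (415,298). Look-alikes in the top view: red poles at (374,147), (400,354) and (194,313), and a brown one at (476,308). I choose the white one. The ring is at side (373,156) / top (270,160).

```bash
python3 - <<'E'
from h import *
np.set_printoptions(precision=4,suppress=True)
a=grab_frame('top');b=grab_frame('side')
A=cv2.resize(a[170:285,360:450],(400,510),interpolation=cv2.INTER_CUBIC)
B=cv2.resize(b[130:260,335:435],(392,510),interpolation=cv2.INTER_CUBIC)
cv2.imwrite('pics/c1.png',np.hstack([A,B])[:,:,::-1])
print('ring',tri((270.6,160.4),(368.4,154.4)),tri((270.6,160.4),(372.5,156.5)))
print('machine',atz('top',(281.8,145.3),0),atz('side',(396.7,232.4),0))
print('mat',atz('top',(403.2,242.7),.0),atz('side',(359,325.7),.0))
# white handle top-face: threshold
hsv=cv2.cvtColor(a,cv2.COLOR_RGB2HSV);m=((hsv[...,2]>185)&(hsv[...,1]<50)).astype(np.uint8)
m[:222]=0;m[262:]=0;m[:,:392]=0;m[:,425:]=0
pts=np.argwhere(m)[:,::-1].astype(np.float32);r=cv2.minAreaRect(pts);print(len(pts),r)
bx=cv2.boxPoints(r)
for q in bx: print(q,atz('top',q,.054))
print('hook top',atz('top',(400,184),.038),'c',atz('top',r[0],.054))
for o in outline_of('pole_grip','top'): print(o['rect'],o['score'])
E
```

```text
ring (array([0.6365, 0.0866, 0.2903]), np.float64(0.006100502967600559)) (array([0.6436, 0.0855, 0.282 ]), np.float64(0.004596256132090059))
machine [0.7488 0.0765 0.    ] [ 0.742   0.0711 -0.    ]
mat [ 0.4692 -0.258   0.    ] [ 0.4633 -0.2678 -0.    ]
200 ((408.5, 240.5), (25.0, 7.0), 90.0)
[405. 228.] [ 0.5043 -0.256   0.054 ]
[412. 228.] [ 0.504  -0.2748  0.054 ]
[412. 253.] [ 0.4367 -0.273   0.054 ]
[405. 253.] [ 0.4369 -0.2542  0.054 ]
hook top [ 0.6271 -0.2479  0.038 ] c [ 0.4704 -0.2645  0.054 ]
[393.5, 181.1, 413.6, 257.7] 0.98
[386.8, 292.1, 425.0, 371.3] 0.94
[360.6, 100.2, 424.1, 155.7] 0.91
[461.7, 297.3, 540.3, 314.8] 0.8
[178.9, 258.7, 230.5, 328.7] 0.76
```

View pics/c1.png

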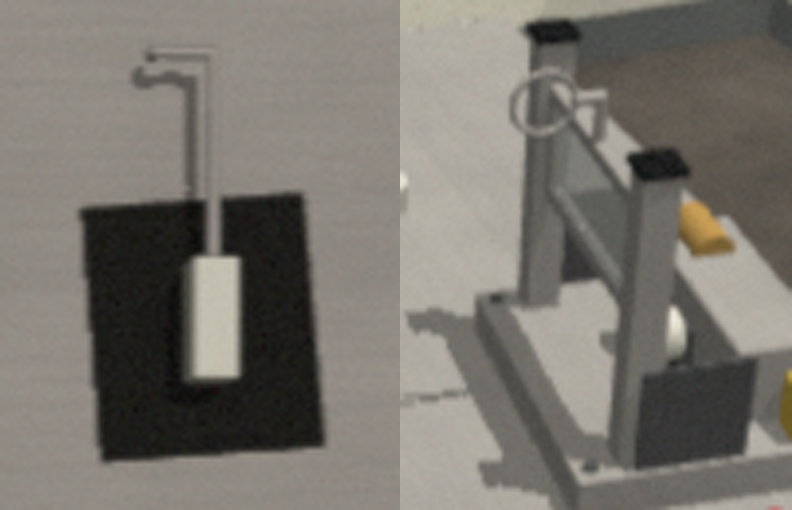

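The crop confirms the white pole lies on the mat, rod away from the robot and lip to the left. The ring hole is clearly visible at side (371.7,156.3). Next I fit the machine pose, using an overlay.

```bash
cat > ov.py <<'E'
from h import *
def machine_pts(x,y,yaw,zr):
    Rm=R.from_euler('z',yaw).as_matrix();T=lambda p:Rm@np.array(p)+[x,y,0]
    bed=[T(p) for p in [(-.11,-.14,.04),(-.11,.14,.04),(.11,.14,.04),(.11,-.14,.04),(-.11,-.14,.04)]]
    t=np.linspace(0,2*np.pi,40)
    ring=[T((-.105+.0245*np.cos(a),0,zr+.0245*np.sin(a))) for a in t]
    cols=[T((-.06,s*.115,.29)) for s in (-1,1)]
    return bed,ring,cols
def draw(img,cam,pts,off,s,col):
    q=np.array([(proj(cam,p)-off+.5)*s for p in pts]).astype(np.int32);cv2.polylines(img,[q],False,col,1,cv2.LINE_AA)
def pole_pts(g,yaw):
    Rm=R.from_euler('z',yaw).as_matrix()
    return [Rm@np.array(p)+g for p in [(.0375,0,.009),(.165,0,.009),(.165,.036,.009),(.165,.036,-.009)]],[Rm@np.array(p)+g for p in [(-.0375,-.014,.025),(.0375,-.014,.025),(.0375,.014,.025),(-.0375,.014,.025),(-.0375,-.014,.025)]]
E
python3 - <<'E'
from ov import *
np.set_printoptions(precision=4,suppress=True)
p0=atz('top',(408.4,226.3),.038);p1=atz('top',(407.3,182.2),.038);yaw=np.arctan2(p1[1]-p0[1],p1[0]-p0[0]);print(p0,p1,yaw)
g=np.r_[p1[:2]-.165*np.array([np.cos(yaw),np.sin(yaw)]),.029];print('grip',g, atz('top',(408.8,241.6),.054))
M=(.747,.075,-.09,.282)
a=grab_frame('top');b=grab_frame('side')
out=[]
for cam,f,(l,t,r,bo),s in (('top',a,(205,85,345,225),2.85),('side',b,(325,125,475,270),2.85)):
    im=cv2.resize(f[t:bo,l:r],None,fx=s,fy=s,interpolation=cv2.INTER_CUBIC).copy();o=np.array([l,t])
    for q in machine_pts(*M)[:2]: draw(im,cam,q,o,s,(255,0,0))
    for q in machine_pts(*M)[2]: cv2.circle(im,tuple(((proj(cam,q)-o+.5)*s).astype(int)),3,(0,255,0),1)
    for q in pole_pts(g,yaw): draw(im,cam,q,o,s,(255,0,255))
    out.append(cv2.resize(im,(398,400)))
cam,f,(l,t,r,bo),s='top',a,(380,175,440,260),0
cv2.imwrite('pics/c2.png',np.hstack(out)[:,:,::-1])
E
```

```text
[ 0.5105 -0.2677  0.038 ] [ 0.6319 -0.268   0.038 ] -0.0020844174924514
grip [ 0.4669 -0.2677  0.029 ] [ 0.4674 -0.2652  0.054 ]
```

View pics/c2.png

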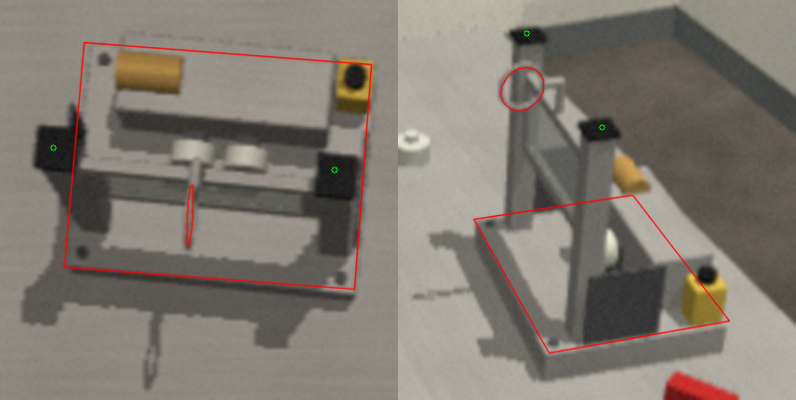

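The overlay fits within about 2 mm, so ring ≈ (0.642, 0.084, 0.283) and machine yaw ≈ -0.09. Pole grip ≈ (0.467, -0.266, 0.029), yaw ≈ 0. These agree with the given sizes. First I turn the tool to yaw π.

```bash
python3 -m inch '[[0,0,0,0,0,-0.117,0],[0,0,0,0,0,-0.117,0],[0,0,0,0,0,-0.116,0],[-0.03,-0.03,0,0,0,0,0],[-0.03,-0.04,0,0,0,0,0]]' 100; python3 -m inch '[[-0.035,-0.045,0,0,0,0,0],[-0.035,-0.045,0,0,0,0,0],[-0.035,-0.045,0,0,0,0,0],[-0.035,-0.045,0,0,0,0,0],[-0.03,-0.045,0,0,0,0,0]]'; python3 -c "
from h import *;s=telemetry.observe();print(s['qpos'],s['position'])"
```

```text
clock: 1.75
position: [0.274, 0.5173, 0.2309]
tool_rot: [3.141, -0.0, -3.138]
force: [1.1, 0.2, -0.1]
grip_width: 0.0856
finger_force: 0.0
clock: 2.25
position: [0.426, 0.316, 0.2315]
tool_rot: [3.141, 0.0, -3.141]
force: [1.1, 0.0, 0.9]
grip_width: 0.0854
finger_force: 0.0
[-0.70636946  0.37128639 -0.05696366  1.84778156  0.02600973  0.92263052
  0.79574697] [0.42595101 0.31602917 0.23149799]
```

```bash
for i in 1; do python3 -m inch '[[-0.004,-0.048,0,0,0,0,0],[-0.004,-0.048,0,0,0,0,0],[-0.004,-0.048,0,0,0,0,0],[-0.004,-0.048,0,0,0,0,0],[-0.004,-0.048,0,0,0,0,0]]'; done; python3 -m inch '[[-0.004,-0.048,0,0,0,0,0],[-0.004,-0.048,0,0,0,0,0],[-0.004,-0.048,0,0,0,0,0],[-0.004,-0.048,0.02,0,0,0,0],[-0.003,-0.048,0.03,0,0,0,0]]';  python3 -m inch '[[0,-0.04,0.03,0,0,0,0],[0,-0.01,0,0,0,0,0],[0,0,0,0,0,0,0]]'
```

```text
clock: 2.75
position: [0.4447, 0.0758, 0.2316]
tool_rot: [3.141, 0.001, -3.141]
force: [0.6, -0.9, -0.3]
grip_width: 0.0855
finger_force: 0.0
clock: 3.25
position: [0.4641, -0.1571, 0.1862]
tool_rot: [-3.141, 0.003, 3.141]
force: [0.9, 0.4, -0.2]
grip_width: 0.0853
finger_force: 0.0
clock: 3.55
position: [0.4628, -0.2062, 0.1552]
tool_rot: [-3.141, -0.001, 3.139]
force: [0.4, 0.6, 0.3]
grip_width: 0.0852
finger_force: 0.0
```

```bash
python3 -m inch '[[-0.004,-0.03,0,0,0,0,0],[0,-0.03,0.02,0,0,0,0],[0,0,0.04,0,0,0,0],[0,0,0.02,0,0,0,0],[0,0,0,0,0,0,0]]'; python3 - <<'E'
from ov import *
s=telemetry.observe();print(s['position'],s['tool_rot'])
f=grab_frame('side');sc=4;o=np.array([300,230]);im=cv2.resize(f[230:360,300:450],None,fx=sc,fy=sc,interpolation=cv2.INTER_CUBIC).copy()
for q in pole_pts(np.array([.467,-.2665,.029]),0): draw(im,'side',q,o,sc,(255,0,255))
cv2.imwrite('pics/c3.png',im[:,:,::-1])
E
```

```text
clock: 4.05
position: [0.467, -0.2628, 0.0743]
tool_rot: [3.14, -0.002, -3.14]
force: [-0.2, 0.2, 0.5]
grip_width: 0.0854
finger_force: 0.0
[ 0.46702244 -0.26276845  0.07433424] [ 3.13982753e+00 -2.34264118e-03 -3.13982898e+00]
```

View pics/c3.png

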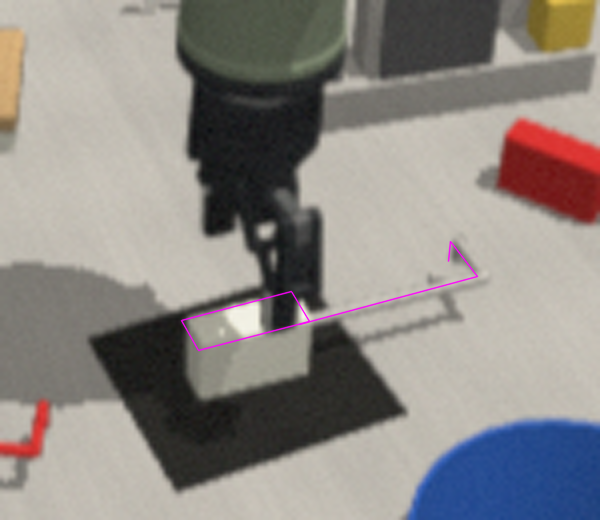

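The overlay matches the white handle and rod within a few mm, and the fingers straddle it. Now I descend and grip.

```bash
python3 -m inch '[[0,-0.003,0.03,0,0,0,0],[0,0,0.028,0,0,0,0],[0,0,0,0,0,0,0],[0,0,0,0,0,0,0.5],[0,0,0,0,0,0,1]]' 60;python3 -m inch '[[0,0,0,0,0,0,1],[0,0,0,0,0,0,1],[0,0,0,0,0,0,1],[0,0,0,0,0,0,1],[0,0,0,0,0,0,1]]' 110
```

```text
clock: 4.6
position: [0.4685, -0.2679, 0.0197]
tool_rot: [-3.141, 0.002, -3.141]
force: [-0.0, -0.1, -0.5]
grip_width: 0.0596
finger_force: 0.0
clock: 5.1
position: [0.4679, -0.2677, 0.019]
tool_rot: [-3.141, 0.001, -3.141]
force: [-2.9, 3.6, 20.4]
grip_width: 0.0265
finger_force: 108.6
```

```bash
python3 -m inch '[[0,0,-0.01,0,0,0,1],[0,0,-0.03,0,0,0,1],[0,0,-0.04,0,0,0,1],[0,0,-0.04,0,0,0,1],[0,0,0,0,0,0,1]]'; python3 - <<'E'
from ov import *
np.set_printoptions(precision=4,suppress=True)
s=telemetry.observe();p=s['position'];print(p,s['tool_rot'],s['force'])
a=grab_frame('top');f=grab_frame('side')
for c in('top','side'):
  for n in ('pole_hook','pole_grip'): print(c,n,[(np.round(d['xy'],1),round(d['score'],2)) for d in landmark_of(n,c)][:5])
g=np.array([p[0]-.001,p[1],p[2]+.010]);out=[]
for cam,im,(l,t,r,b) in(('top',a,(370,160,450,280)),('side',f,(320,210,450,405-65))):
    sc=500/(b-t);o=np.array([l,t]);im=cv2.resize(im[t:b,l:r],None,fx=sc,fy=sc,interpolation=cv2.INTER_CUBIC).copy()[:500]
    for q in pole_pts(g,0): draw(im,cam,q,o,sc,(255,0,255))
    print(cam,'pred hook',proj(cam,g+[.165,.018,.009])); out.append(im[:,:460])
cv2.imwrite('pics/c4.png',np.hstack(out)[:,:800,::-1])
E
```

```text
clock: 5.6
position: [0.4693, -0.2689, 0.1427]
tool_rot: [-3.139, 0.007, 3.141]
force: [-0.8, -0.4, -3.3]
grip_width: 0.0264
finger_force: 108.4
[ 0.4693 -0.2689  0.1427] [-3.1386  0.0066  3.1413] [-0.7891 -0.4443 -3.2733]
top pole_hook [(array([410.1, 173.3]), 0.71), (array([421.1, 102. ]), 0.7), (array([535.3, 301.4]), 0.61), (array([404.3, 241.5]), 0.26)]
top pole_grip [(array([191.6, 314.7]), 0.98), (array([374.1, 147.2]), 0.71), (array([480.3, 304. ]), 0.66)]
side pole_hook [(array([418.8, 258.9]), 0.85), (array([495. , 288.1]), 0.75), (array([287. , 218.3]), 0.74), (array([309.5, 336.9]), 0.69), (array([349.9, 463.1]), 0.64)]
side pole_grip [(array([313.3, 394.7]), 0.97), (array([240.5, 338.5]), 0.86), (array([438.4, 273. ]), 0.84), (array([363.1, 282.4]), 0.66), (array([244.6, 213.5]), 0.61)]
top pred hook [407.8953 172.537 ]
side pred hook [421.562  257.7887]
```

View pics/c4.png

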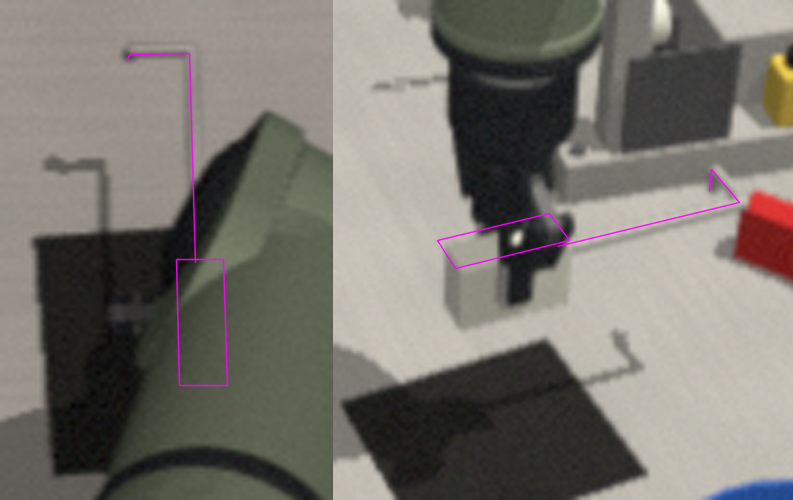

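Pole is held well; the hook is about 2–3 mm beyond prediction. Now I carry it toward the pre-threading pose.

```bash
python3 -m inch '[[0.02,0,-0.03,0,0,0,1],[0.02,0.02,-0.03,0,0,0,1],[0,0.04,-0.03,0,0,0,1],[0,0.045,-0.025,0,0,0,1],[0,0.045,-0.014,0,0,0,1]]';python3 -m inch '[[0,0.045,0,0,0,0,1],[0,0.045,0,0,0,0.045,1],[0,0.04,0,0,0,0.045,1],[0,0.01,0,0,0,0,1],[0,0,0,0,0,0,1]]'; cat > go.py <<'E'
import sys
from h import *
np.set_printoptions(precision=4,suppress=True)
s=telemetry.observe();Rt=R.from_euler('xyz',s['tool_rot'])
t=np.array(eval(sys.argv[1]));yaw=np.pi+float(sys.argv[2])
print('shift tool',Rt.inv().apply(t-s['position']),'turn',(Rt.inv()*R.from_euler('xyz',[np.pi,0,yaw])).as_rotvec(),'force',s['force'],s['position'])
E
python3 go.py '[.4688,.0223,.272]' -.09
```

```text
clock: 6.4
position: [0.4272, -0.1178, 0.267]
tool_rot: [-3.141, 0.001, 3.141]
force: [1.7, 1.3, -2.5]
grip_width: 0.0269
finger_force: 108.6
clock: 6.9
position: [0.4298, 0.0224, 0.2652]
tool_rot: [-3.141, -0.001, 3.055]
force: [-0.8, 0.3, -2.1]
grip_width: 0.0267
finger_force: 108.8
shift tool [-0.0389  0.0033 -0.0068] turn [-0.0002 -0.0014  0.0032] force [-0.8338  0.3365 -2.1287] [0.4298 0.0224 0.2652]
```

```bash
python3 -m inch '[[-0.02,0.003,-0.007,0,0,0,1],[-0.019,0,0,0,0,0,1],[0,0,0,0,0,0,1]]'; python3 go.py '[.4742,.0821,.272]' -.09; python3 - <<'E'
from ov import *
s=telemetry.observe();p=s['position'];print(p)
a=grab_frame('top');f=grab_frame('side')
Rm=R.from_euler('z',-.09);g=p+Rm.apply([.002,-.001,.009]);out=[]
for cam,im,(l,t,r,b) in(('top',a,(240,120,320,220)),('side',f,(320,110,420,210))):
    sc=500/(b-t);o=np.array([l,t]);im=cv2.resize(im[t:b,l:r],None,fx=sc,fy=sc,interpolation=cv2.INTER_CUBIC).copy()
    for q in pole_pts(g,-.09): draw(im,cam,q,o,sc,(255,0,255))
    draw(im,cam,machine_pts(.747,.075,-.09,.283)[1],o,sc,(255,0,0)); out.append(im[:,:400])
cv2.imwrite('pics/c5.png',np.hstack(out)[:,:,::-1])
E
```

```text
clock: 7.2
position: [0.4706, 0.019, 0.2724]
tool_rot: [-3.141, -0.0, 3.05]
force: [0.6, 0.4, -2.3]
grip_width: 0.0265
finger_force: 108.8
shift tool [0.0022 0.0632 0.0003] turn [-0.0007 -0.0002 -0.0013] force [ 0.5854  0.3546 -2.2642] [0.4706 0.019  0.2724]
[0.47063262 0.0189989  0.27236222]
```

View pics/c5.png

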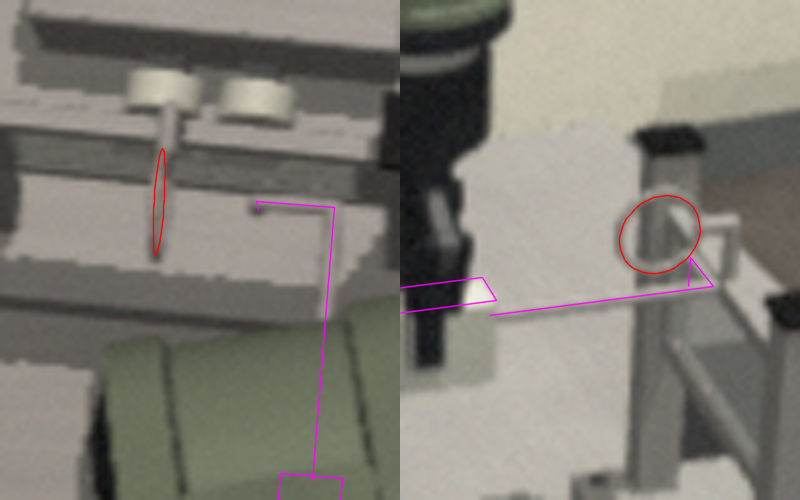

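Hook (top ≈(304,161)) sits just right of the ring, level with its centre in x and z. Now I thread it leftward.

```bash
python3 -m inch '[[0.001,0.018,0,0,0,0,1],[0.001,0.02,0,0,0,0,1],[0,0.015,0,0,0,0,1],[0,0.01,0,0,0,0,1],[0,0,0,0,0,0,1]]'; python3 - <<'E'
from ov import *
s=telemetry.observe();p=s['position'];print(p)
a=grab_frame('top');f=grab_frame('side');out=[]
for cam,im,(l,t,r,b) in(('top',a,(240,120,320,220)),('side',f,(340,120,420,220))):
    sc=500/(b-t);out.append(cv2.resize(im[t:b,l:r],None,fx=sc,fy=sc,interpolation=cv2.INTER_CUBIC))
cv2.imwrite('pics/c6.png',np.hstack(out)[:,:,::-1])
E
```

```text
clock: 7.8
position: [0.4724, 0.0839, 0.2728]
tool_rot: [3.142, -0.0, 3.053]
force: [-0.2, -0.5, -2.0]
grip_width: 0.0266
finger_force: 108.8
[0.47241712 0.08391325 0.27277586]
```

View pics/c6.png

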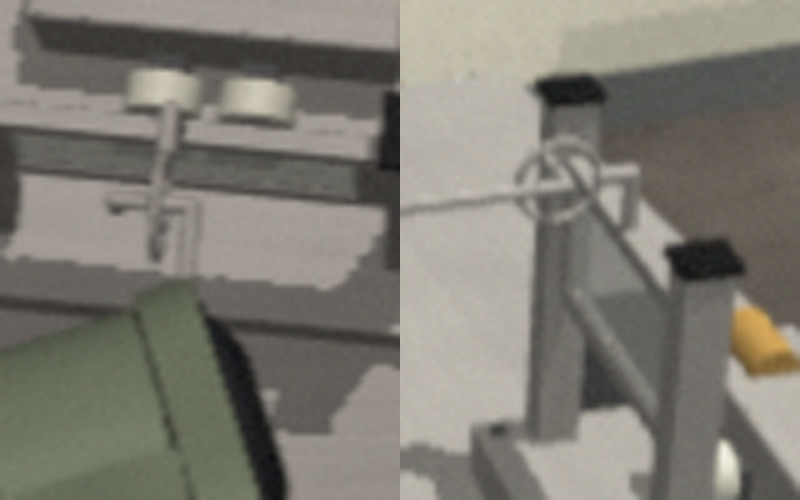

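The hook is threaded: lip left of the ring (top ≈(263,161)), rod right of it (≈(278,161)). Pull down.

```bash
python3 -m inch '[[0,0,0.012,0,0,0,1],[0,0,0.012,0,0,0,1],[0,0,0.012,0,0,0,1],[0,0,0.012,0,0,0,1],[0,0,0.012,0,0,0,1]]' 120; python3 -m inch '[[0,0,0.012,0,0,0,1],[0,0,0.012,0,0,0,1],[0,0,0.012,0,0,0,1],[0,0,0.012,0,0,0,1],[0,0,0.012,0,0,0,1]]'; python3 -m inch '[[0,0,0.004,0,0,0,1],[0,0,0.003,0,0,0,1],[0,0,0,0,0,0,1]]'
```

```text
clock: 8.4
position: [0.4727, 0.0831, 0.2117]
tool_rot: [-3.141, -0.0, 3.051]
force: [0.4, -2.9, 0.6]
grip_width: 0.0268
finger_force: 118.0
clock: 8.9
position: [0.4727, 0.0833, 0.1519]
tool_rot: [-3.142, -0.0, 3.052]
force: [-0.2, -1.5, 0.2]
grip_width: 0.0264
finger_force: 118.1
clock: 9.2
position: [0.4726, 0.0835, 0.1457]
tool_rot: [-3.141, -0.001, 3.052]
force: [0.1, -0.1, -2.4]
grip_width: 0.0263
finger_force: 118.0
```

```bash
for r in 1; do python3 -m inch '[[0,0,0.002,0,0,0,1],[0,0,0.002,0,0,0,1]]'|grep -E 'posi|force: \['; python3 -m inch '[[0,0,0.002,0,0,0,1],[0,0,0.002,0,0,0,1]]'|grep -E 'posi|force: \['; done
```

```text
position: [0.473, 0.0835, 0.1422]
force: [-0.6, -0.5, -0.3]
position: [0.4729, 0.0835, 0.138]
force: [-4.0, 0.5, 3.2]
```

```bash
python3 -m inch '[[0,0,0.002,0,0,0,1],[0,0,0,0,0,0,1]]'|grep -E 'posi|force: \['; python3 -m inch '[[0,0,0.002,0,0,0,1],[0,0,0,0,0,0,1]]'|grep -E 'posi|force: \['
```

```text
position: [0.4727, 0.0833, 0.1358]
force: [-1.8, 0.8, 0.0]
position: [0.4729, 0.0834, 0.1339]
force: [-2.5, 0.2, 5.0]
```

```bash
python3 -m inch '[[0,0,0.003,0,0,0,1],[0,0,0,0,0,0,1]]'|grep -E 'posi|force: \['; python3 - <<'E'
from ov import *
s=telemetry.observe();p=s['position'];print(p,s['tool_rot'],s['moment'])
a=grab_frame('top');f=grab_frame('side');out=[]
Rm=R.from_euler('z',-.09);g=p+Rm.apply([.002,-.001,.009])
for cam,im,(l,t,r,b) in(('top',a,(240,120,320,220)),('side',f,(320,150,400,250))):
    sc=500/(b-t);im=cv2.resize(im[t:b,l:r],None,fx=sc,fy=sc,interpolation=cv2.INTER_CUBIC).copy()
    if cam=='side':
        draw(im,cam,machine_pts(.747,.075,-.09,.177)[1],np.array([l,t]),sc,(255,0,0))
        for q in pole_pts(g,-.09): draw(im,cam,q,np.array([l,t]),sc,(255,0,255))
    out.append(im)
cv2.imwrite('pics/c7.png',np.hstack(out)[:,:,::-1])
E
```

```text
position: [0.4728, 0.0833, 0.1308]
force: [-2.1, 0.2, 3.6]
[0.47283918 0.08334978 0.13079335] [-3.14155919e+00  7.28619189e-05  3.05171292e+00] [-0.01402851 -0.50652202 -0.00814459]
```

View pics/c7.png

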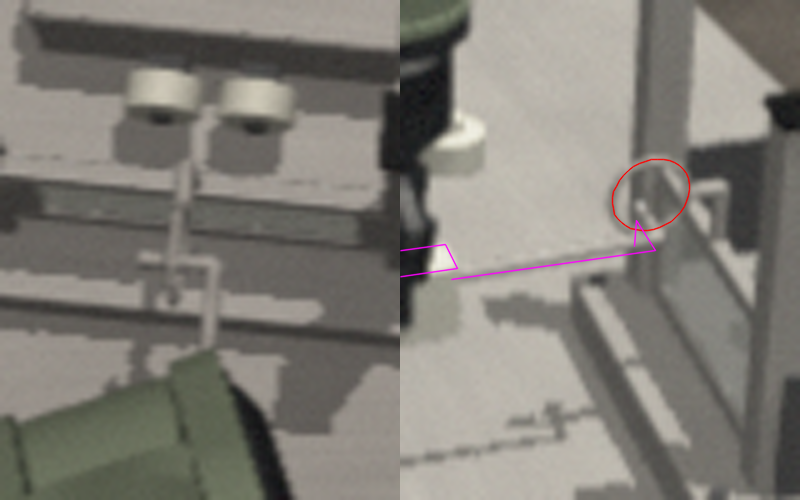

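The ring sits exactly at its shut height (side ≈(370,189)). The pole pitched about 2–3° in the grip against the stop, so the guard is shut. Unhook: raise 23 mm, then withdraw to the right.

```bash
python3 -m inch '[[0,0,-0.008,0,0,0,1],[0,0,-0.008,0,0,0,1],[0,0,-0.007,0,0,0,1],[0,0,0,0,0,0,1]]'; python3 - <<'E'
from ov import *
s=telemetry.observe();p=s['position'];print(p)
a=grab_frame('top');f=grab_frame('side');out=[]
for cam,im,(l,t,r,b) in(('top',a,(240,120,320,220)),('side',f,(335,150,415,250))):
    sc=500/(b-t);im=cv2.resize(im[t:b,l:r],None,fx=sc,fy=sc,interpolation=cv2.INTER_CUBIC).copy();out.append(im)
cv2.imwrite('pics/c8.png',np.hstack(out)[:,:,::-1])
E
```

```text
clock: 10.7
position: [0.4733, 0.0835, 0.1551]
tool_rot: [3.141, 0.002, 3.052]
force: [0.4, 0.0, -2.5]
grip_width: 0.0265
finger_force: 119.2
[0.47325621 0.08348395 0.15510558]
```

View pics/c8.png

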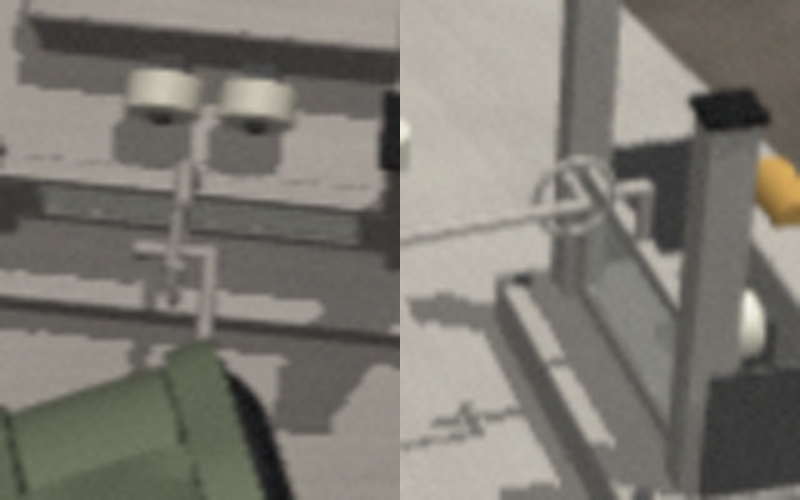

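The crossbar is mid-hole and the force shows only the pole's weight. I've used all ten views, so I go on with numbers. Withdraw to the right.

```bash
python3 -m inch '[[0,-0.01,0,0,0,0,1],[0,-0.015,0,0,0,0,1],[0,-0.015,0,0,0,0,1],[0,0,0,0,0,0,1]]'; python3 -m inch '[[0,-0.015,0,0,0,0,1],[0,-0.015,0,0,0,0,1],[0,0,0,0,0,0,1]]'
```

```text
clock: 11.2
position: [0.4687, 0.041, 0.1537]
tool_rot: [-3.141, -0.001, 3.049]
force: [0.7, 0.6, -2.1]
grip_width: 0.0266
finger_force: 119.2
clock: 11.5
position: [0.4662, 0.012, 0.1538]
tool_rot: [-3.141, -0.0, 3.05]
force: [-0.1, 0.5, -1.6]
grip_width: 0.0262
finger_force: 119.2
```

```bash
python3 -m inch '[[0.02,0,0,0,0,0,1],[0.02,-0.02,0,0,0,-0.045,1],[0,-0.045,0,0,0,-0.045,1],[0,-0.045,0,0,0,0,1],[0,-0.045,0,0,0,0,1]]'|grep -E 'posi|rot|force: \[';python3 -m inch '[[0,-0.045,0,0,0,0,1],[-0.01,-0.045,0,0,0,0,1],[-0.02,-0.03,0,0,0,0,1],[-0.01,0,0,0,0,0,1],[0,0,0,0,0,0,1]]'|grep -E 'posi|rot'; python3 go.py '[.468,-.2678,.06]' 0; python3 - <<'E'
from h import *
np.set_printoptions(precision=4,suppress=True)
p=telemetry.observe()['position'];grab_frame('top');grab_frame('side')
q={}
for n,ref in(('ring',[.642,.084,.177]),('pole_hook',p+[.167,.017,.02])):
  for c in('top','side'):
    e=proj(c,ref);ds=landmark_of(n,c);print(n,c,'exp',e,[(np.round(d['xy'],1),round(d['score'],2)) for d in ds][:5])
    ds=[d for d in ds if np.hypot(*(np.array(d['xy'])-e))<15]
    if ds:q[n,c]=ds[0]['xy']
  if (n,'top') in q and (n,'side') in q: t=tri(q[n,'top'],q[n,'side']);print(n,t,t[0]-p)
E
```

```text
position: [0.4229, -0.1386, 0.1541]
tool_rot: [3.141, 0.0, -3.14]
force: [1.6, 0.1, -2.0]
position: [0.464, -0.2572, 0.1534]
tool_rot: [3.141, 0.0, -3.141]
shift tool [-0.004  -0.0107  0.0934] turn [0.0005 0.0001 0.0003] force [-0.2898  0.3542 -2.2463] [ 0.464  -0.2572  0.1534]
ring top exp [274.8315 169.5784] [(array([402.1, 171.4]), 0.71), (array([272.4, 168.1]), 0.56)]
ring side exp [369.6569 188.6355] [(array([358.1, 325.1]), 0.5)]
pole_hook top exp [404.3626 172.5295] [(array([417. , 104.5]), 0.95), (array([536.8, 309. ]), 0.94), (array([228.7, 263.9]), 0.88), (array([403.8, 173.4]), 0.45)]
pole_hook side exp [419.1536 251.7923] [(array([347.2, 462.8]), 0.94), (array([418.2, 248.9]), 0.88), (array([285.6, 217.7]), 0.72), (array([308.2, 334. ]), 0.61), (array([495.7, 287.9]), 0.56)]
pole_hook (array([ 0.6278, -0.2378,  0.1814]), np.float64(0.0014386030196505654)) [0.1639 0.0194 0.028 ]
```

```bash
python3 -m inch '[[-0.004,-0.01,0.03,0,0.055,0,1],[0,0,0.04,0,0,0,1],[0,0,0.03,0,0,0,1],[0,0,0.02,0,0,0,1],[0,0,0,0,0,0,1]]'|grep -E 'posi|rot|force: \[';python3 -m inch '[[0,0,0.005,0,0,0,1],[0,0,0,0,0,0,1]]'|grep -E 'posi|rot|force: \['
```

```text
position: [0.4605, -0.2666, 0.0321]
tool_rot: [3.14, -0.059, -3.141]
force: [-0.4, -0.8, -1.8]
position: [0.4621, -0.2677, 0.0298]
tool_rot: [-3.141, -0.054, -3.141]
force: [0.0, -0.1, -2.4]
```

```bash
python3 -m inch '[[-0.005,0,0.004,0,0,0,1],[0,0,0,0,0,0,1]]'|grep -E 'posi|force: \[';python3 -m inch '[[0,0,0.003,0,0,0,1],[0,0,0,0,0,0,1]]'|grep -E 'posi|force: \[';python3 -m inch '[[0,0,0.002,0,0,0,1],[0,0,0,0,0,0,1]]'|grep -E 'posi|force: \['
```

```text
position: [0.4675, -0.2676, 0.0252]
force: [0.0, -0.2, -2.3]
position: [0.4661, -0.2676, 0.0217]
force: [-0.8, 0.2, -2.6]
position: [0.466, -0.2676, 0.0197]
force: [0.2, -0.1, -2.4]
```

```bash
python3 -m inch '[[0,0,0.0015,0,0,0,1],[0,0,0,0,0,0,1]]'|grep -E 'posi|force: \[';python3 -m inch '[[0,0,0.0015,0,0,0,1],[0,0,0,0,0,0,1]]'|grep -E 'posi|force: \['
```

```text
position: [0.4659, -0.2677, 0.0192]
force: [-7.0, 3.5, 19.1]
position: [0.4658, -0.2677, 0.019]
force: [-15.8, 8.9, 51.5]
```

```bash
python3 -m inch '[[0,0,-0.002,0,0,0,1],[0,0,0,0,0,0,1]]'|grep -E 'posi|force: \[';python3 -m inch '[[0,0,0,0,0,0,0.6],[0,0,0,0,0,0,0.4],[0,0,0,0,0,0,0],[0,0,0,0,0,0,0],[0,0,0,0,0,0,0]]' 20; python3 -m inch '[[0,0,0,0,0,0,0],[0,0,0,0,0,0,0],[0,0,0,0,0,0,0]]'
```

```text
position: [0.4663, -0.2677, 0.0193]
force: [-4.0, 0.5, 9.5]
clock: 15.2
position: [0.4661, -0.2676, 0.0187]
tool_rot: [3.142, -0.055, -3.141]
force: [-0.2, 0.8, -0.3]
grip_width: 0.0857
finger_force: 0.0
clock: 15.5
position: [0.4661, -0.2676, 0.0188]
tool_rot: [-3.142, -0.055, -3.141]
force: [0.0, -0.2, -1.4]
grip_width: 0.0852
finger_force: 0.0
```

Released. Lift straight up, swing clear, and check the pole and ring numerically.

```bash
python3 -m inch '[[0,0,-0.02,0,0,0,0],[0,0,-0.04,0,0,0,0],[0,0,-0.05,0,0,0,0],[0,0,-0.05,0,-0.055,0,0],[0,0,-0.05,0,0,0,0]]'|grep -E 'posi|force: \[';python3 -m inch '[[0.01,0.045,0,0,0,0,0],[0.01,0.045,0,0,0,0,0],[0,0.045,0,0,0,0,0],[0,0.045,0,0,0,0,0],[0,0.045,0,0,0,0,0]]'|grep -E 'posi';python3 -m inch '[[0,0.045,0,0,0,0,0],[0,0.045,0,0,0,0,0],[0,0.045,0,0,0,0,0],[0,0.045,0,0,0,0,0],[0,0.045,0,0,0,0,0]]'|grep -E 'posi'; python3 -m inch '[[0,0.045,0,0,0,0,0],[0,0.045,0,0,0,0,0],[0,0,0,0,0,0,0]]'|grep posi; python3 - <<'E'
from h import *
np.set_printoptions(precision=4,suppress=True)
a=grab_frame('top');b=grab_frame('side')
for n in('ring','pole_hook','pole_grip','mat','tub','brush','basket','roller'):
  for c in('top','side'): print(n,c,[(np.round(d['xy'],1).tolist(),round(d['score'],2)) for d in landmark_of(n,c)][:6])
hsv=cv2.cvtColor(a,cv2.COLOR_RGB2HSV);m=((hsv[...,2]>185)&(hsv[...,1]<50)).astype(np.uint8)
m[:222]=0;m[262:]=0;m[:,:392]=0;m[:,425:]=0
pts=np.argwhere(m)[:,::-1].astype(np.float32);print(len(pts),cv2.minAreaRect(pts))
for r in (.177,.184):print('ring exp',r,proj('top',[.642,.084,r]),proj('side',[.642,.084,r]))
# compare with first picture: changed pixels outside arm
for c,f in(('top',a),('side',b)):
    o=cv2.imread('pics/%s0.png'%c[0])[:,:,::-1];d=(np.abs(f.astype(int)-o).max(2)>50).astype(np.uint8)
    n,_,st,_=cv2.connectedComponentsWithStats(d);print(c,[s.tolist() for s in st[1:] if s[4]>12])
E
```

```text
position: [0.4741, -0.2677, 0.2307]
force: [1.1, 0.4, -0.0]
position: [0.4545, -0.041, 0.2289]
position: [0.4545, 0.1842, 0.2288]
position: [0.4535, 0.2783, 0.2284]
ring top [([271.9, 168.3], 0.61), ([490.6, 208.3], 0.21)]
ring side [([368.8, 184.6], 0.92)]
pole_hook top [([535.2, 307.2], 0.91), ([399.7, 182.5], 0.75), ([417.4, 295.4], 0.71), ([420.1, 103.2], 0.63), ([228.6, 267.6], 0.44)]
pole_hook side [([495.4, 288.2], 0.98), ([347.5, 466.3], 0.92), ([307.3, 337.3], 0.81), ([287.3, 218.4], 0.65)]
pole_grip top [([398.5, 354.1], 0.87), ([410.4, 244.8], 0.82), ([475.3, 306.8], 0.8), ([373.6, 147.1], 0.59)]
pole_grip side [([363.3, 321.3], 0.95), ([436.2, 271.3], 0.88), ([316.7, 394.2], 0.79), ([239.3, 211.8], 0.74), ([240.7, 339.7], 0.73)]
mat top [([489.6, 209.2], 0.69), ([402.2, 243.4], 0.65)]
mat side [([360.1, 326.3], 0.62)]
tub top []
tub side [([284.0, 191.8], 0.81), ([325.2, 180.5], 0.64)]
brush top [([291.1, 269.5], 0.82)]
brush side [([296.8, 256.2], 0.57)]
basket top [([488.4, 211.0], 0.66)]
basket side [([442.7, 387.0], 0.75)]
roller top [([142.0, 180.3], 0.63)]
roller si
[... 962 characters left out ...]
, 167, 3267], [189, 0, 124, 160, 6632], [177, 3, 9, 12, 20], [160, 20, 47, 141, 2930], [127, 78, 39, 11, 211], [363, 152, 4, 11, 14], [378, 155, 14, 23, 164], [131, 158, 26, 2, 28], [115, 162, 49, 14, 199], [169, 163, 4, 5, 16], [164, 170, 31, 23, 364], [112, 177, 7, 5, 13], [129, 180, 42, 59, 1169], [370, 181, 21, 27, 76], [85, 188, 3, 16, 24], [180, 193, 94, 54, 1605], [386, 192, 5, 8, 18], [382, 202, 8, 12, 37], [357, 208, 10, 14, 52], [364, 208, 24, 32, 321], [89, 211, 29, 73, 642], [347, 216, 11, 16, 75], [265, 220, 10, 4, 23], [365, 224, 12, 14, 57], [356, 234, 11, 13, 60], [89, 289, 6, 9, 25], [89, 300, 21, 16, 212], [346, 303, 28, 8, 58], [351, 309, 34, 9, 50], [351, 323, 27, 9, 50]]
```

The pole is back in place within about a pixel. I compare the guard with the frame taken at the stop (c7), using template matching on the lug.

```bash
python3 - <<'E'
from h import *
f=grab_frame('side')
for n,l,t in(('c7',320,150),('c8',335,150)):
    im=cv2.imread(f'pics/{n}.png')[:,400:,::-1]
    cur=cv2.resize(f[t:t+100,l:l+80],None,fx=5,fy=5,interpolation=cv2.INTER_CUBIC)
    x0,y0=int((376-l)*5),int((180-t)*5)
    if n=='c7': x1=(392-l)*5
    else: x1=(392-l)*5
    T=im[y0:y0+90,x0:x1]
    r=cv2.matchTemplate(cur,np.ascontiguousarray(T),cv2.TM_CCOEFF_NORMED);_,v,_,loc=cv2.minMaxLoc(r);print(n,v,'shift px',(loc[0]-x0)/5,(loc[1]-y0)/5)
E
```

```text
c7 0.9606178402900696 shift px 0.0 0.0
c8 0.9977371096611023 shift px 0.0 0.0
```

```bash
python3 -c "
from h import *;print(bot.job_done())"
```

```text
the job is handed in; nothing more can be done
None
```

The job is handed in: the guard was pulled fully shut with the pole and stayed shut after unhooking, and the pole stands on its handle back on the mat, released, with the arm clear; the other things look unmoved in the camera checks, except that the top view did not pick up the tub.

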